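# Put the steel tubes away in the graded holder

### The arm

A 6-joint arm with a two-finger parallel gripper is mounted at the origin on the work surface. World frame = base frame: x ahead of the robot, y to its left, z up, the work surface at z = 0. Lengths are in m, angles in degrees, forces in N, time in s.
With the tool pointing down it reaches from about 0.375 to 0.975 m from the base axis. Payload 3.8 kg.
Tool frame: the origin (TCP) lies midway between the tips of the shut fingers; the grasp point (between the pads) lies 19 mm behind it (arm.grip_depth is the distance from the TCP to the grasp point, in m); y points along the fingers, z is the direction in which the jaws open and shut, and the axes are right-handed (so a half turn about y gives the same grasp; the last joint's range is limited). The gripper opens to 85 mm and grips with 20 to 120 N. Pads are 22 mm wide; open, the fingers measure 114 mm over their backs; the gripper's body (76 mm by 85 mm) begins 54 mm behind the grasp point. The pads swing forward as they close: fully open they stand 13 mm farther back than shut.
Start: joints at [63.547, 15.12, 91.902, -0, 72.978, -2.114], TCP at [0.278, 0.615, 0.231] pointing down, gripper open.
Joint ranges: [-150.88, 150.88], [-54.13, 125.18], [17.81, 147.31], [-75.09, 255.09], [0, 152.58], [-146.25, 146.25]. Speed limits (degrees/s): [147.25, 147.25, 180, 180, 180, 180].

### API

Orientations are given as a 3x3 rotation matrix whose columns are the frame's x, y, z axes.
In Python, from bench import arm gives the robot as it stands.
- The arm moves only by the tool jog_arm, never from a script. Its argument "increments" is one flat list of numbers, 7 for each row, row after row: the finger opening in mm, from 0 to 85.4, then the shift along the tool's x, y, z in mm, then the turn, a rotation vector about the tool's x, y, z in degrees. A call has 1 to 12 rows; each row shifts and turns the pose as measured when the row begins, along the tool's axes as they then stand; what a row does not reach is not made up. A row lasts 1/12 s, in which the tool goes at most 41.7 mm and 7.16 degrees, less where a joint would pass 70% of its speed; a pose out of reach is approached as far as the arm can. A call with a gripper value outside its range is refused whole. The fingers move at their own pace and stop on an object; "grip_force" is the grip in N (left out, the last holds). Time passes only in rows, so rows that do not move let the fingers close. It gives the time, the measured TCP pose, the force and the opening at its end, in the units of the state.
- arm.sense(): the state, without advancing time (a new reading comes with each control period).
- arm.get_image(name): name is "side" or "top" or "wrist"; returns a dict with "color" (384x512x3 uint8, blue, green, red), "fovy" (degrees; the focal length in pixels is half the picture's height over the tangent of half this angle, whatever the lens; pixels are square), "cx", "cy" (the principal point, pixels), "xyz" and "rotation" of the camera in the world; the wrist camera has in their place "mount" (4x4, takes a point from camera to tool coordinates, whose origin is the TCP and whose axes are the tool frame's). Camera axes: x right, y down, z forward; pixel columns grow to the right and rows downward; lengths in m; the calibration is good to about 2 mm. A picture is of the moment at which its call begins: read the wrist's pose just before it. There is no depth.
- arm.job_done(): hands the job in, once; it reports no verdict.
The state is a dict: "time_s": time; "q": joint angles; "joint_velocities": joint speeds; "tau": joint torques, N m; "tool_pos": TCP position; "ee_rot": TCP orientation; "force": force on the tool from outside, world axes, zero at the start; "ft_torque": the same for the moment, N m; "width": finger opening in m.
Only numpy, scipy, OpenCV 4.12 (cv2) and the standard library are available. Lean on these libraries where they do the work, as an engineer would, in place of code of your own. Each camera call takes 0.05 s, during which the arm holds its last target. There are 200 camera calls.

### The job

The two steel tubes on the drying rack are dry: put each one away, foot first and fully home, in the one hole of the oak holder's graded row that fits its diameter snugly. The holder strip has sideways play in its panel, so feel for the hole. Leave the canister, the mate cup and the sugar bowl on the shelf undisturbed.

Things in the scene. Friction and masses are not known exactly. Their poses are not given: they have to be found in the camera images.
- tube_thin_mid (a point): Plain steel tube, a straight closed cylinder 25 mm across, 130 mm long, 0.1 to 0.2 kg; a thin dark ring runs round it 14 mm below its top. Its foot tapers over the last 5 mm, to 21 mm across. It starts upright on the drying tray; which tube stands left or right varies. Point on its axis, half-way up (65 mm from either end); z points from foot to top.
- tube_thin: The same 25 mm tube; origin at the centre of its foot.
- tube_thick_mid (a point): Plain steel tube, a straight closed cylinder 35 mm across, 130 mm long, 0.15 to 0.3 kg; a thin dark ring runs round it 14 mm below its top. Its foot tapers over the last 5 mm, to 31 mm across. It starts upright on the drying tray; which tube stands left or right varies. Point on its axis, half-way up (65 mm from either end); z points from foot to top.
- tube_thick: The same 35 mm tube; origin at the centre of its foot.
- row (a point): Middle of the holder's row of holes, in its top face, at the strip's nominal place (a point of the fixed panel). z points out of the holes, 30 degrees off vertical, leaning to the shelf's front (the robot); y runs level along the row; x up the slope. Five blind round holes 50 mm deep at x = 0, y = +100, +50, 0, -50, -100 mm, for 20, 25, 30, 35, 40 mm parts in that order, each bored 2 mm wider.
- shelf: Oak shelf with its front panel flipped down. On the panel lies the holder: a loose pale oak strip, 290 (y) x 64 x 60 mm thick, with the holes. It can stand up to 14 mm to either side of nominal along the row, all holes with it (not reported); about 3 N pushes it along, otherwise it is fixed. Origin: work-surface level under the strip's foot; z up, y along the row. The board's top is 60 mm up.
- tray: Grey drying-rack tray, fixed, 180 (x) x 190 (y) mm, floor 10 mm above the work surface, a wire rail 54 mm high along its +y edge. Origin: centre of its underside.
- canister_mid (a point): Round tin canister, 79 mm across, 82 mm high, standing on the oak shelf behind the holder; leave alone. Point at its centre.
- mate_mid (a point): White ceramic mate cup, 80 mm across, 78 mm high, with a steel bombilla leaning in it up to 121 mm above the shelf board; leave alone. Point at the cup's centre, 39 mm up.
- sugar_mid (a point): Clear glass sugar bowl with lid and knob, 90 mm across, 83 mm high; leave alone. Point at its centre.
Things that resemble listed ones, but are neither listed nor needed, are in the scene too. Leave any purple or red look-alike of the tube_thick alone. What is shaped like the tube_thin but yellow is not meant.

How it is judged:
By the outcome, as a careful person would: the job done as asked, in the order asked, and still so for the second after the job is handed in, with the robot touching nothing.
It also fails if it takes over 72 s, if anything falls off the work surface, if the arm or the gripper's body presses on something with over 40 N, if the wrist force passes 120 N, or if a joint passes its speed limit or range.

## Working session

There is one attempt and no reset: what is moved stays moved. The work goes in short steps, Python scripts to look and compute and a tool call to move; the robot and the scene stay as the last step left them, time stands still between calls to the robot, and variables do not carry over. Pictures are saved under pics/ and viewed, about 8 in all and at most 12, crops included, and the job is handed in when it is done.

Besides the shell and the picture viewer there is one more tool, called in YAML: its name, and indented under it one key for each argument. jog_arm: Moves the arm, as the interface text tells. Its arguments: {"type":"object","properties":{"increments":{"type":"array","items":{"type":"number"}},"grip_force":{"type":"number"}},"required":["increments"]}

```bash
mkdir -p pics; cat > h.py <<'E'
import numpy as np, cv2
from bench import arm
def cam(name):
    s=arm.sense(); im=arm.get_image(name)
    f=im["color"].shape[0]/2/np.tan(np.radians(im["fovy"]/2))
    if "mount" in im:
        T=np.eye(4);T[:3,:3]=s["ee_rot"];T[:3,3]=s["tool_pos"];T=T@np.array(im["mount"])
        R,p=T[:3,:3],T[:3,3]
    else: R,p=np.array(im["rotation"]),np.array(im["xyz"])
    return dict(c=im["color"],f=f,cx=im["cx"],cy=im["cy"],R=R,p=p)
def onz(c,uv,z):
    d=c["R"]@np.array([(uv[0]-c["cx"])/c["f"],(uv[1]-c["cy"])/c["f"],1]); return c["p"]+d*(z-c["p"][2])/d[2]
def proj(c,P):
    q=c["R"].T@(np.array(P)-c["p"]); return np.array([c["cx"]+c["f"]*q[0]/q[2],c["cy"]+c["f"]*q[1]/q[2]])
def save(c,n): np.savez("pics/"+n+".npz",**c)
def load(n): return dict(np.load("pics/"+n+".npz"))
E
python3 - <<'E'
from h import *
for n in("top","side","wrist"):
    c=cam(n); save(c,n+"0"); print(n,c["f"],c["cx"],c["cy"],c["p"].round(3),c["R"].round(3).tolist())
    cv2.imwrite(f"pics/{n}0.png",cv2.resize(c["c"],(800,600),interpolation=cv2.INTER_CUBIC))
s=arm.sense();print(s["ee_rot"],s["width"],s["time_s"])
E
```

```text
top 349.3277033663629 256.02304428997917 188.8986724455048 [0.392 0.061 1.109] [[0.013, -0.984, 0.179], [-1.0, -0.013, 0.002], [0.001, -0.179, -0.984]]
side 466.57355482433087 262.732874984469 190.19597921954252 [ 0.289 -0.808  0.783] [[0.945, -0.205, 0.256], [-0.328, -0.565, 0.757], [-0.011, -0.799, -0.601]]
wrist 266.9696851849038 248.8113700332133 190.6012819938782 [0.215 0.642 0.372] [[0.411, 0.878, 0.243], [0.911, -0.396, -0.11], [-0.001, 0.267, -0.964]]
[[ 9.11126205e-01 -8.32736696e-04  4.12126613e-01]
 [-4.12127449e-01 -1.67215260e-03  9.11124673e-01]
 [-6.95883609e-05 -9.99998255e-01 -1.86673570e-03]] 0.08559712473536173 0.15
```

View pics/top0.png

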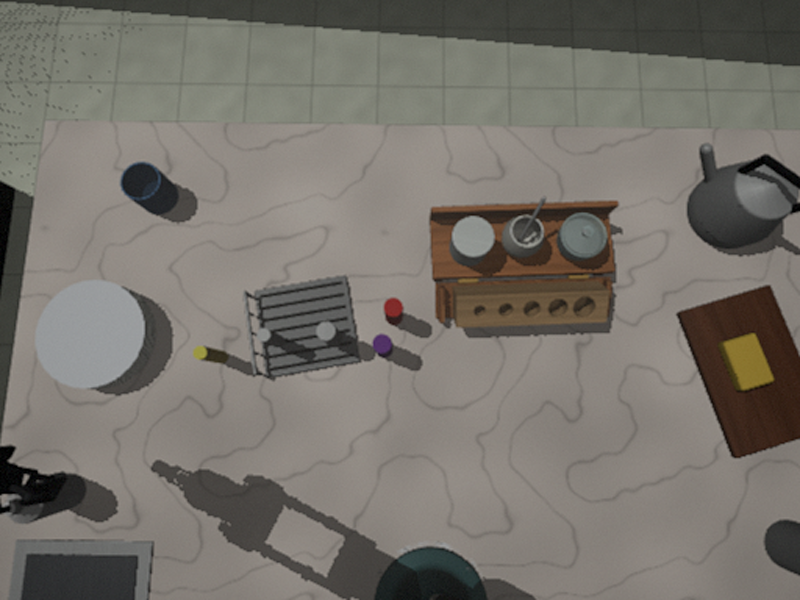

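View pics/side0.png

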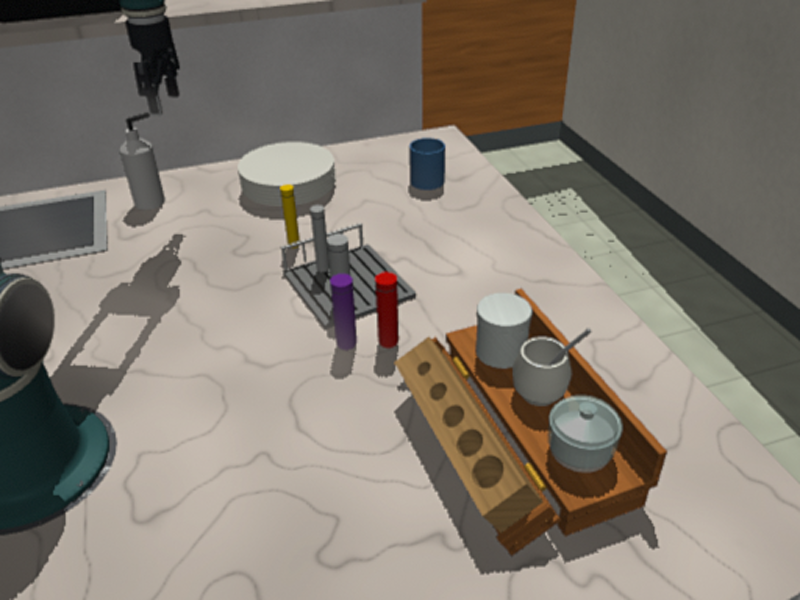

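The top view shows two grey tubes on the tray: thin at (264,336), thick at (326,330). The look-alikes are yellow at (203,353), red at (393,308) and purple at (382,345), all off the tray. The holes run from (480,310) to (584,306), smallest on the left (+y). I'll confirm with an enlarged crop.

```bash
python3 - <<'E'
from h import *
c=load("top0"); a=c["c"][170:250,120:280]; b=c["c"][165:220,275:400]
a=cv2.resize(a,(800,400),interpolation=cv2.INTER_CUBIC); b=cv2.resize(b[:, :],(800,352),interpolation=cv2.INTER_CUBIC)[:200+150]
s=load("side0")["c"]; 
cv2.imwrite("pics/crop.png",np.vstack([a,b])[:750].astype(np.uint8) if 0 else cv2.resize(np.vstack([a,b]),(640,600)))
k=512/800
for n,uv,z in [("thin",(264,336),.14),("thick",(326,330),.14),("purple",(382,345),.13),("red",(393,308),.13),("yellow",(203,353),.13)]:
    print(n,onz(c,np.array(uv)*k,z).round(4))
for uv in [(480,310),(506,309),(532,308),(558,307),(584,306)]: print(onz(c,np.array(uv)*k,.09).round(4))
E
```

```text
thin [0.4906 0.304  0.14  ]
thick [0.5028 0.194  0.14  ]
purple [0.4783 0.094  0.13  ]
red [0.5457 0.0753 0.13  ]
yellow [0.4596 0.4138 0.13  ]
[ 0.5504 -0.0885  0.09  ]
[ 0.5529 -0.1376  0.09  ]
[ 0.5555 -0.1868  0.09  ]
[ 0.5581 -0.236   0.09  ]
[ 0.5607 -0.2853  0.09  ]
```

View pics/crop.png

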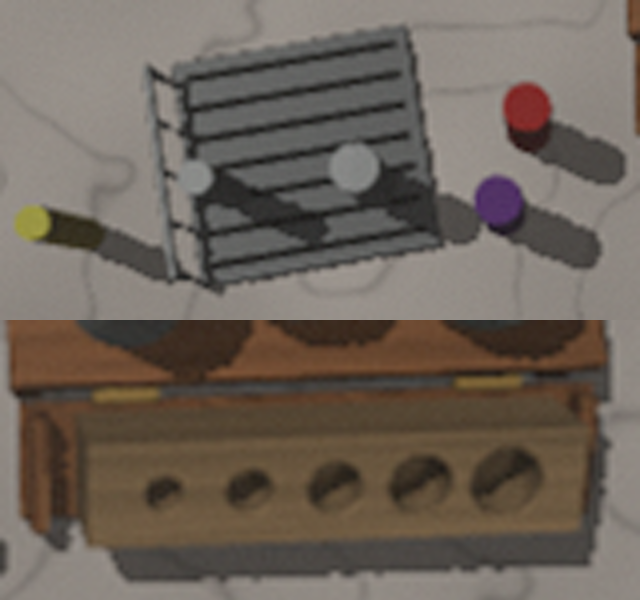

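```bash
cat >> h.py <<'E'
from scipy.spatial.transform import Rotation as Ro
def tri(cs,uvs):
    A=np.zeros((3,3));b=np.zeros(3)
    for c,uv in zip(cs,uvs):
        d=onz(c,uv,0)-c["p"]; d/=np.linalg.norm(d); M=np.eye(3)-np.outer(d,d); A+=M;b+=M@c["p"]
    P=np.linalg.solve(A,b); return P,[(proj(c,P)-uv).round(1).tolist() for c,uv in zip(cs,uvs)]
def plan(p,R,n):
    """equal rows: constant screw motion, rotation r and straight translation; prints each row"""
    s=arm.sense(); R0=np.array(s["ee_rot"]); p0=np.array(s["tool_pos"])
    r=Ro.from_matrix(R0.T@R).as_rotvec()/n
    print("t",s["time_s"],"total mm",np.linalg.norm(p-p0)*1e3,"deg",np.degrees(np.linalg.norm(r))*n)
    for i in range(n):
        Ri=R0@Ro.from_rotvec(r*i).as_matrix()
        print((Ri.T@(p-p0)/n*1e3).round(1).tolist(),np.degrees(r).round(2).tolist())
psi=np.radians(3)
def Rtool(tilt,psi=psi):
    z=np.array([-np.sin(psi),np.cos(psi),0]); f=np.array([np.cos(psi),np.sin(psi),0])
    y=np.sin(np.radians(tilt))*f-np.cos(np.radians(tilt))*np.array([0,0,1.]); return np.column_stack([np.cross(y,z),y,z])
E
python3 - <<'E'
from h import *
k=512/800; t,s=load("top0"),load("side0")
for a,b in zip([(480,310),(506,309),(532,308),(558,307),(584,306)],[(424,368),(438,391),(454,415),(470,443),(488,471)]):
    P,e=tri([t,s],[np.array(a)*k,np.array(b)*k]); print(P.round(4),e)
for a,b in [((264,336),(318,208)),((326,330),(338,240))]:
    P,e=tri([t,s],[np.array(a)*k,np.array(b)*k]); print("tube",P.round(4),e)
plan(np.array([.490,.304,.231]),Rtool(0),11)
E
```

```text
[ 0.5509 -0.0894  0.083 ] [[-0.0, 0.2], [0.2, -0.1]]
[ 0.5534 -0.1389  0.0826] [[-0.0, 0.2], [0.3, -0.1]]
[ 0.5565 -0.1885  0.0831] [[-0.0, 0.0], [0.1, -0.0]]
[ 0.5589 -0.2385  0.081 ] [[-0.1, 0.2], [0.3, -0.1]]
[ 0.5615 -0.2879  0.082 ] [[-0.0, 0.2], [0.3, -0.1]]
tube [0.4928 0.3034 0.141 ] [[0.2, -0.8], [-0.9, 0.1]]
tube [0.5029 0.1943 0.1381] [[-0.0, 0.0], [0.0, -0.0]]
t 0.15 total mm 375.9749245396751 deg 27.33874991328045
[29.2, -0.0, -17.8] [0.01, -2.49, -0.0]
[28.4, -0.0, -19.0] [0.01, -2.49, -0.0]
[27.5, -0.0, -20.2] [0.01, -2.49, -0.0]
[26.6, -0.0, -21.4] [0.01, -2.49, -0.0]
[25.7, -0.0, -22.5] [0.01, -2.49, -0.0]
[24.7, -0.1, -23.6] [0.01, -2.49, -0.0]
[23.6, -0.1, -24.7] [0.01, -2.49, -0.0]
[22.5, -0.1, -25.7] [0.01, -2.49, -0.0]
[21.4, -0.1, -26.6] [0.01, -2.49, -0.0]
[20.2, -0.1, -27.5] [0.01, -2.49, -0.0]
[19.0, -0.1, -28.4] [0.01, -2.49, -0.0]
```

jog_arm:
  increments: [85,29,0,-18,0,-2.5,0,85,28.4,0,-19,0,-2.5,0,85,27.5,0,-20,0,-2.5,0,85,26.6,0,-21.4,0,-2.5,0,85,25.7,0,-22.5,0,-2.5,0,85,24.7,0,-23.6,0,-2.5,0,85,23.6,0,-24.7,0,-2.5,0,85,22.5,0,-25.7,0,-2.5,0,85,21.4,0,-26.6,0,-2.5,0,85,20.2,0,-27.5,0,-2.5,0,85,19,0,-28.4,0,-2.5,0,85,0,0,0,0,0,0]

```text
time_s: 1.15
tool_pos: [0.498, 0.294, 0.2242]
ee_rot: [[0.996, -0.006, -0.088], [0.088, -0.007, 0.996], [-0.006, -1.0, -0.006]]
force: [-0.2, 0.3, -0.1]
width: 0.0853
```

```bash
python3 - <<'E'
from h import *
c=cam("wrist"); save(c,"w1"); cv2.imwrite("pics/w1.png",cv2.resize(c["c"],(768,576),interpolation=cv2.INTER_CUBIC))
print(proj(c,[.4915,.3035,.14])*1.5,proj(c,[.5029,.1943,.14])*1.5)
plan(np.array([.490,.304,.231]),Rtool(0),2)
E
```

```text
[391.26002187 287.88553383] [205.10456541 290.36539014]
t 1.2 total mm 12.573649232044804 deg 2.0156602580131637
[-3.0, -3.4, 4.4] [0.13, 0.98, -0.21]
[-3.0, -3.4, 4.3] [0.13, 0.98, -0.21]
```

View pics/w1.png

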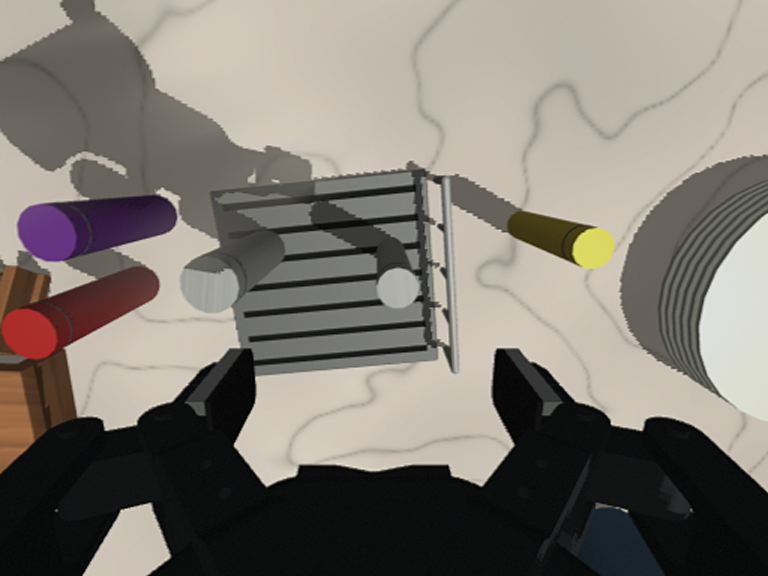

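The wrist view has the thin tube's top at (398,288) and the thick at (210,286). Purple (50,232) and red (30,333) are well to the left.

```bash
python3 - <<'E'
from h import *
c=load("w1")
a=onz(c,(398/1.5,288/1.5),.14); b=onz(c,(210/1.5,286/1.5),.14); print(a.round(4),b.round(4))
plan(np.r_[a[:2],.17],Rtool(0),2)
plan(np.r_[a[:2],.086],Rtool(0),4)
E
```

```text
[0.4912 0.3075 0.14  ] [0.5    0.1972 0.14  ]
t 1.2 total mm 55.63497613929715 deg 2.0156602580131637
[-2.0, 27.1, 6.1] [0.13, 0.98, -0.21]
[-2.2, 27.1, 6.1] [0.13, 0.98, -0.21]
t 1.2 total mm 138.72888377399792 deg 2.0156602580131637
[-0.8, 34.5, 3.2] [0.06, 0.49, -0.11]
[-0.9, 34.5, 3.1] [0.06, 0.49, -0.11]
[-1.0, 34.5, 3.1] [0.06, 0.49, -0.11]
[-1.1, 34.5, 3.0] [0.06, 0.49, -0.11]
```

jog_arm:
  increments: [85,-3.5,25,10,0.2,2,-0.4,85,-1,25,2,0,0,0,85,0,0,0,0,0,0]

```text
time_s: 1.45
tool_pos: [0.4922, 0.3082, 0.1747]
ee_rot: [[0.999, 0.003, -0.044], [0.044, 0.003, 0.999], [0.003, -1.0, 0.002]]
force: [-1.0, 0.1, -0.6]
width: 0.0848
```

```bash
python3 - <<'E'
from h import *
plan(np.array([.491,.3065,.086]),Rtool(0),4)
E
```

```text
t 1.45 total mm 88.71700941869588 deg 0.5139253482954339
[-0.4, 22.2, -0.5] [-0.04, -0.12, 0.04]
[-0.4, 22.2, -0.4] [-0.04, -0.12, 0.04]
[-0.3, 22.2, -0.4] [-0.04, -0.12, 0.04]
[-0.3, 22.2, -0.4] [-0.04, -0.12, 0.04]
```

jog_arm:
  increments: [85,-1.2,22,-1.5,0,0.5,0,85,0,22,0,0,0,0,85,0,22,0,0,0,0,85,0,18,0,0,0,0,85,0,0,0,0,0,0,15,0,0,0,0,0,0,15,0,0,0,0,0,0,15,0,0,0,0,0,0,15,0,0,0,0,0,0,15,0,0,0,0,0,0,15,0,0,0,0,0,0]
  grip_force: 40

```text
time_s: 2.37
tool_pos: [0.4917, 0.3158, 0.0986]
ee_rot: [[0.999, 0.01, -0.041], [0.041, 0.009, 0.999], [0.01, -1.0, 0.009]]
force: [0.2, 0.2, -0.8]
width: 0.024
```

jog_arm:
  increments: [15,0,-10,0,0,0,0,15,0,-30,0,0,0,0,15,0,-35,0,0,0,0,15,0,-35,0,0,0,0,15,0,-35,0,0,0,0,15,0,-30,0,0,0,0,15,0,0,0,0,0,0]
  grip_force: 60

```text
time_s: 2.95
tool_pos: [0.4875, 0.3119, 0.2827]
ee_rot: [[0.999, 0.004, -0.04], [0.04, 0.006, 0.999], [0.004, -1.0, 0.006]]
force: [1.6, 0.1, 0.5]
width: 0.0237
```

```bash
python3 - <<'E'
from h import *
s=load("side0")
c=cam("side"); save(c,"s2"); w=cam("wrist"); save(w,"w2")
S=arm.sense(); p,R=np.array(S["tool_pos"]),np.array(S["ee_rot"])
g=p-.019*R[:,1]; u=proj(c,g); print(p,S["width"],u)
x0,y0=int(max(0,u[0]-70)),int(max(0,u[1]-60))
a=cv2.resize(c["c"][y0:y0+150,x0:x0+140],(560,600),interpolation=cv2.INTER_CUBIC); print(x0,y0)
cv2.imwrite("pics/s2.png",a)
plan(np.array([.5534-.5*.19,-.137,.083+.866*.19]),Rtool(30),12)
E
```

```text
[0.48543607 0.310793   0.27695544] 0.023485373147493403 [193.81504084  79.40617935]
123 19
t 3.05 total mm 449.57178172803435 deg 30.150452110091873
[-3.7, 2.4, -37.2] [0.01, -0.06, -2.51]
[-3.9, 2.2, -37.2] [0.01, -0.06, -2.51]
[-4.0, 2.0, -37.2] [0.01, -0.06, -2.51]
[-4.1, 1.9, -37.2] [0.01, -0.06, -2.51]
[-4.3, 1.7, -37.2] [0.01, -0.06, -2.51]
[-4.4, 1.5, -37.2] [0.01, -0.06, -2.51]
[-4.5, 1.3, -37.2] [0.01, -0.06, -2.51]
[-4.5, 1.1, -37.2] [0.01, -0.06, -2.51]
[-4.6, 0.9, -37.2] [0.01, -0.06, -2.51]
[-4.7, 0.7, -37.2] [0.01, -0.06, -2.51]
[-4.8, 0.5, -37.2] [0.01, -0.06, -2.51]
[-4.8, 0.2, -37.2] [0.01, -0.06, -2.51]
```

View pics/s2.png

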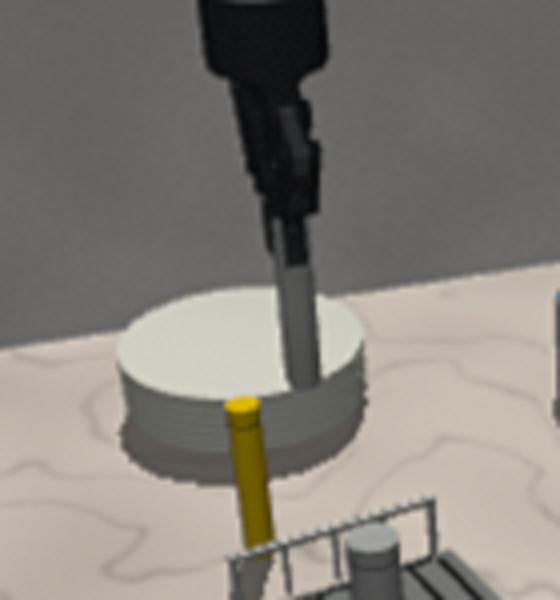

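The thin tube hangs in the jaws, its foot at about (303,387) in the crop. Next I'll check the foot against the predicted hang while moving over the holder.

```bash
python3 - <<'E'
from h import *
c=load("s2");p=np.array([.48544,.31079,.27696]);R=np.array(arm.sense()["ee_rot"])
for L in(.0,.0886,.08,.095): 
    u=proj(c,p+R[:,1]*L); print(L,u,(u-[123,19])*4)
E
```

```text
0.0 [194.53221621  86.34965642] [286.12886486 269.39862567]
0.0886 [197.69692292 117.06391767] [298.78769166 392.25567067]
0.08 [197.40157261 114.19746988] [297.60629043 380.78987951]
0.095 [197.91514231 119.18179088] [299.66056925 400.7271635 ]
```

jog_arm:
  increments: [15,-4,0,-37,0,0,-2.5,15,-4,0,-37,0,0,-2.5,15,-4,0,-37,0,0,-2.5,15,-4,0,-37,0,0,-2.5,15,-4,0,-37,0,0,-2.5,15,-4,0,-37,0,0,-2.5,15,-4,0,-37,0,0,-2.5,15,-4,0,-37,0,0,-2.5,15,-4,0,-37,0,0,-2.5,15,-4,0,-37,0,0,-2.5,15,-4,0,-30,0,0,-2.5,15,0,0,0,0,0,0]

```text
time_s: 4.05
tool_pos: [0.4422, -0.1047, 0.236]
ee_rot: [[0.897, 0.439, -0.046], [0.044, 0.015, 0.999], [0.44, -0.898, -0.006]]
force: [-0.2, -0.2, -2.4]
width: 0.0238
```

```bash
cat >> h.py <<'E'
H25=np.array([.5534,-.1389,.0826]); H35=np.array([.5589,-.2385,.082])
def over(H,L,gap): R=Rtool(30); return H-R[:,1]*(L+gap),R
E
python3 - <<'E'
from h import *
p,R=over(H25,.0886,.025); print(p); plan(p,R,2)
E
```

```text
[ 0.49667784 -0.14187268  0.18098049]
t 4.05 total mm 85.90581293956771 deg 3.9562432358184814
[11.5, 36.4, -19.7] [0.23, -0.08, -1.96]
[10.2, 36.7, -19.8] [0.23, -0.08, -1.96]
```

jog_arm:
  increments: [15,7,24,-13,0.2,0,-1.5,15,7,24,-13,0.2,0,-1.5,15,7,24,-10,0,0,-1,15,0,0,0,0,0,0,15,0,0,0,0,0,0]

```text
time_s: 4.47
tool_pos: [0.4886, -0.141, 0.1696]
ee_rot: [[0.871, 0.49, -0.036], [0.026, 0.026, 0.999], [0.49, -0.871, 0.01]]
force: [0.4, -0.3, -0.8]
width: 0.0236
```

```bash
python3 - <<'E'
from h import *
p,R=over(H25,.0886,.025); plan(p,R,1)
for n in("side","wrist"): save(cam(n),n[0]+"3")
s=arm.sense();tp=np.array(s["tool_pos"]);Rt=np.array(s["ee_rot"])
c=load("s3");w=load("w3")
print(tp.round(4)); f=tp+Rt[:,1]*.0886
print("foot",f.round(4),proj(c,f),proj(c,H25),proj(w,f),proj(w,H25))
a=c["c"][165:325,230:370];a=cv2.resize(a,(525,600),interpolation=cv2.INTER_CUBIC)
cv2.imwrite("pics/s3.png",a)
print((proj(c,f)-[230,165])*3.75,(proj(c,H25)-[230,165])*3.75)
E
```

```text
t 4.4667 total mm 14.029541435031959 deg 1.277673713250537
[12.6, -6.0, -1.1] [-0.02, -1.11, -0.63]
[ 0.4886 -0.1405  0.1705]
foot [ 0.5321 -0.1382  0.0933] [271.07868706 248.66593051] [280.6040842  250.15067876] [248.83249659 197.6664799 ] [247.13963149 204.73859284]
[154.04507646 313.74723943] [189.76531574 319.31504535]
```

View pics/s3.png

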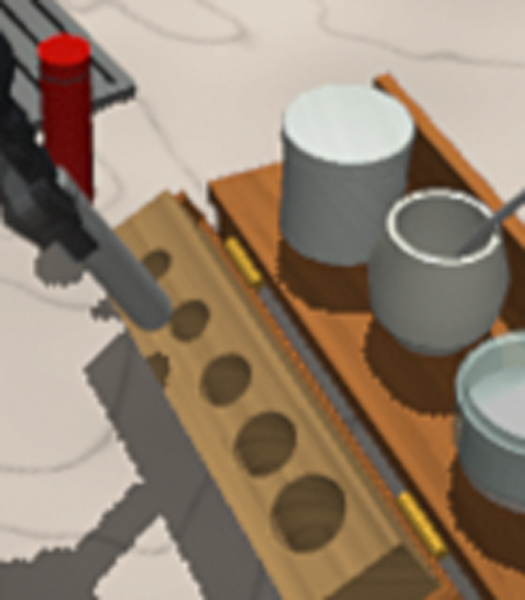

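The foot's at (152,317), just in front of the 25 mm hole at (190,320), and matches the prediction.

jog_arm:
  increments: [15,6.5,-3,-0.5,0,-0.6,-0.3,15,6,-3,-0.5,0,-0.5,-0.3,15,0,0,0,0,0,0]

```text
time_s: 4.82
tool_pos: [0.4973, -0.1392, 0.1843]
ee_rot: [[0.863, 0.501, -0.059], [0.052, 0.028, 0.998], [0.502, -0.865, -0.002]]
force: [0.5, -0.3, -1.0]
width: 0.0235
```

```bash
cat > st.py <<'E'
from h import *
import sys
H=globals()[sys.argv[1]];L=float(sys.argv[2])
s=arm.sense();R=Rtool(30);f=np.array(s["tool_pos"])+np.array(s["ee_rot"])[:,1]*L
Rt=np.array(s["ee_rot"])
print("t",s["time_s"],"foot rel hole (x up slope, depth, y row) mm",(R.T@(f-H)*1e3).round(1),"rot err deg",np.degrees(Ro.from_matrix(Rt.T@R).as_rotvec()).round(2),"F tool",(R.T@np.array(s["force"])).round(1),"w",round(s["width"]*1e3,1))
E
python3 st.py H25 .0886
```

```text
t 4.8167 foot rel hole (x up slope, depth, y row) mm [  2.5 -27.5   2.7] rot err deg [-0.09  0.37  0.15] F tool [-0.   1.1 -0.4] w 23.5
```

jog_arm:
  increments: [15,-2.5,8,-2.5,0,0.3,0.1,15,0,8,0,0,0,0,15,0,0,0,0,0,0]

```text
time_s: 5.07
tool_pos: [0.506, -0.1416, 0.1726]
ee_rot: [[0.861, 0.506, -0.056], [0.05, 0.025, 0.998], [0.507, -0.862, -0.003]]
force: [-0.4, 0.1, -1.8]
width: 0.0234
```

```bash
python3 st.py H25 .0886
```

```text
t 5.0667 foot rel hole (x up slope, depth, y row) mm [  4.6 -13.1  -0.4] rot err deg [0.07 0.27 0.44] F tool [-1.3  1.4  0.1] w 23.4
```

jog_arm:
  increments: [15,-4.5,3,0,0,0,0.5,15,0,3,0,0,0,0,15,0,0,0,0,0,0]

```text
time_s: 5.32
tool_pos: [0.5048, -0.1414, 0.1636]
ee_rot: [[0.866, 0.497, -0.056], [0.05, 0.025, 0.998], [0.497, -0.868, -0.003]]
force: [-0.7, 0.3, -0.9]
width: 0.0234
```

```bash
python3 st.py H25 .0886;  python3 - <<'E'
from h import *
c=cam("wrist");save(c,"w4")
print(proj(c,H25))
cv2.imwrite("pics/w4.png",cv2.resize(c["c"][130:290,150:350],(750,600),interpolation=cv2.INTER_CUBIC))
E
```

```text
t 5.3167 foot rel hole (x up slope, depth, y row) mm [-1.9 -5.9  0. ] rot err deg [ 0.03  0.27 -0.18] F tool [-1.   0.4  0.4] w 23.4
[248.89092855 195.98148818]
```

View pics/w4.png

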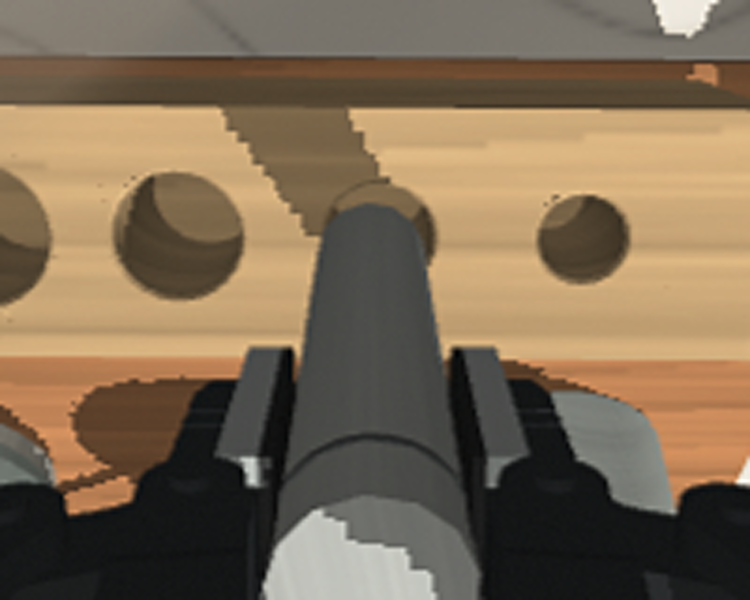

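The wrist crop shows the foot centred about (372,248) and the 25 mm hole at about (381,237). I'll work out the small offset.

```bash
python3 - <<'E'
from h import *
c=load("w4");s=arm.sense();R=np.array(s["ee_rot"]);p=np.array(s["tool_pos"])
k=lambda P:((proj(c,P)-[150,130])*3.75).round(1)
f=p+R[:,1]*.0886
print("foot",k(f),"front edge",k(f-.0105*R[:,0]),"6 deeper",k(f+.006*R[:,1]),"perx",k(f+.006*R[:,1]+.001*R[:,0])-k(f+.006*R[:,1]),"perz",k(f+.006*R[:,1]+.001*R[:,2])-k(f+.006*R[:,1]))
print("sides mid",k(f-.02*R[:,1]))
E
```

```text
foot [371.5 246. ] front edge [371.5 203.7] 6 deeper [371.5 239. ] perx [0.  3.9] perz [4. 0.]
sides mid [371.7 271.7]
```

```bash
cat >> h.py <<'E'
_R=Rtool(30); H25=H25-.0025*_R[:,0]+.0024*_R[:,2]; H35=H25-.1*_R[:,2]
E
python3 st.py H25 .0886
```

```text
t 5.3667 foot rel hole (x up slope, depth, y row) mm [ 0.4 -5.9 -2.3] rot err deg [ 0.02  0.26 -0.2 ] F tool [-1.5  1.3  0.4] w 23.7
```

jog_arm:
  increments: [15,-0.6,4,2.4,0,0.2,-0.2,15,0,5,0,0,0,0,15,0,0,0,0,0,0]

```text
time_s: 5.62
tool_pos: [0.5087, -0.1386, 0.1547]
ee_rot: [[0.865, 0.5, -0.052], [0.046, 0.026, 0.999], [0.5, -0.866, -0.001]]
force: [-0.4, 0.5, -1.5]
width: 0.0232
```

```bash
python3 st.py H25 .0886
```

```text
t 5.6167 foot rel hole (x up slope, depth, y row) mm [-0.1  3.9  0.2] rot err deg [0.03 0.02 0.02] F tool [-1.   1.1  0.6] w 23.2
```

Aligned, and in 4 mm with no force. I'll advance gently.

jog_arm:
  increments: [15,0,5,0,0,0,0,15,0,5,0,0,0,0,15,0,0,0,0,0,0]

```text
time_s: 5.87
tool_pos: [0.5141, -0.1382, 0.1449]
ee_rot: [[0.865, 0.5, -0.052], [0.046, 0.026, 0.999], [0.5, -0.866, -0.001]]
force: [-0.8, 0.7, -1.4]
width: 0.0235
```

```bash
python3 st.py H25 .0886
```

```text
t 5.8667 foot rel hole (x up slope, depth, y row) mm [-0.2 15.   0.3] rot err deg [0.03 0.01 0.02] F tool [-1.3  0.8  0.7] w 23.5
```

jog_arm:
  increments: [15,0,8,0,0,0,0,15,0,8,0,0,0,0,15,0,8,0,0,0,0,15,0,0,0,0,0,0]

```text
time_s: 6.2
tool_pos: [0.5269, -0.1375, 0.1215]
ee_rot: [[0.865, 0.499, -0.052], [0.046, 0.026, 0.999], [0.499, -0.866, -0.0]]
force: [-0.6, -0.3, -0.8]
width: 0.0234
```

```bash
python3 st.py H25 .0886
```

```text
t 6.2 foot rel hole (x up slope, depth, y row) mm [-0.9 41.7  0.4] rot err deg [ 0.02  0.02 -0.04] F tool [-0.9  0.4 -0.3] w 23.4
```

jog_arm:
  increments: [15,0.5,4,0,0,0,0,15,0,3,0,0,0,0,15,0,2,0,0,0,0,15,0,2,0,0,0,0]

```text
time_s: 6.53
tool_pos: [0.5344, -0.1375, 0.1142]
ee_rot: [[0.864, 0.5, -0.055], [0.048, 0.027, 0.998], [0.501, -0.866, -0.001]]
force: [-37.4, -0.9, 38.6]
width: 0.0237
```

```bash
python3 st.py H25 .0886
```

```text
t 6.5333 foot rel hole (x up slope, depth, y row) mm [ 1.9 51.8  0. ] rot err deg [-0.02  0.18  0.03] F tool [-13.1 -52.2   1. ] w 23.7
```

It bottoms out at about 50 mm with 52 N axial. Relax, release and back off.

jog_arm:
  increments: [15,-1,-1.5,0,0,0,0,60,0,0,0,0,0,0,60,0,0,0,0,0,0,60,0,0,0,0,0,0,60,0,-15,0,0,0,0,60,0,-30,0,0,0,0,70,0,-30,0,0,0,0,85,0,-20,0,0,0,0,85,0,0,0,0,0,0]

```text
time_s: 7.28
tool_pos: [0.4857, -0.141, 0.2018]
ee_rot: [[0.863, 0.502, -0.055], [0.049, 0.025, 0.998], [0.502, -0.865, -0.003]]
force: [1.0, -1.1, -0.9]
width: 0.0847
```

```bash
python3 - <<'E'
from h import *
R=Rtool(30)
c=cam("wrist");save(c,"w5");s=cam("side");save(s,"s5")
S=arm.sense();print(S["tool_pos"],S["force"])
T=H25+.08*-R[:,1]
print("top exp wrist",(proj(c,T)-[120,100])*2.5,"side",(proj(s,T)-[200,150])*4,"ring",(proj(s,T+R[:,1]*.014)-[200,150])*4)
a=cv2.resize(c["c"][100:340,120:400],(560,480)); b=cv2.resize(s["c"][150:270,220:280],(240,480),interpolation=cv2.INTER_CUBIC)
cv2.imwrite("pics/w5.png",np.hstack([a,b]))
print(*[((proj(s,T+R[:,1]*d)-[220,150])*4).round() for d in(0,.08)])
plan(np.array([.501,.196,.20]),Rtool(0),11)
E
```

```text
[ 0.48524542 -0.14025597  0.19856007] [ 0.31396506 -0.17524064  0.30731385]
top exp wrist [325.6787875  257.26836421] side [245.8032748  323.14338726] ring [258.8136053  337.30362973]
[166. 323.] [237. 400.]
t 7.3833 total mm 336.62791867107387 deg 29.971025016677505
[2.8, 1.4, 30.4] [-0.0, 0.02, 2.72]
[2.8, 1.3, 30.4] [-0.0, 0.02, 2.72]
[2.9, 1.2, 30.4] [-0.0, 0.02, 2.72]
[2.9, 1.0, 30.4] [-0.0, 0.02, 2.72]
[3.0, 0.9, 30.4] [-0.0, 0.02, 2.72]
[3.0, 0.7, 30.4] [-0.0, 0.02, 2.72]
[3.0, 0.6, 30.4] [-0.0, 0.02, 2.72]
[3.0, 0.4, 30.4] [-0.0, 0.02, 2.72]
[3.0, 0.3, 30.4] [-0.0, 0.02, 2.72]
[3.0, 0.2, 30.5] [-0.0, 0.02, 2.72]
[3.0, 0.0, 30.5] [-0.0, 0.02, 2.72]
```

View pics/w5.png

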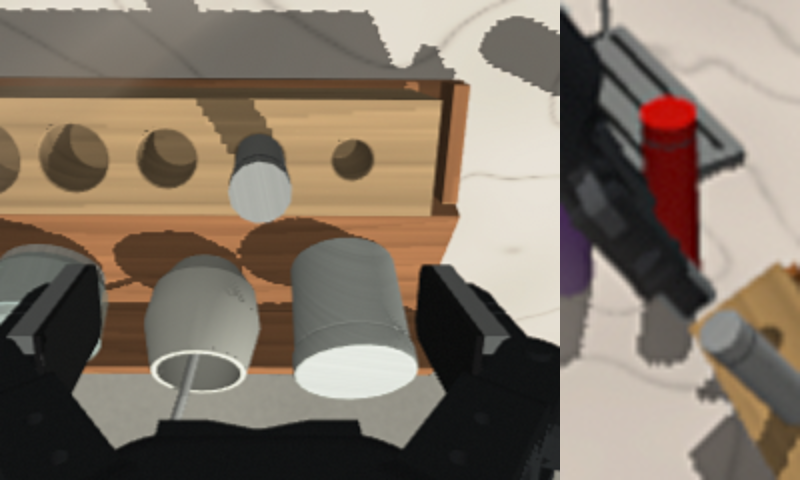

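The thin tube sits in the 25 mm hole. In the side view its top is at or slightly below the expected fully-home point, so it isn't proud. On to the thick tube.

jog_arm:
  increments: [85,3,-5,30,0,0,2.7,85,3,-3,30.5,0,0,2.7,85,3,-2,30.5,0,0,2.7,85,3,0,30.5,0,0,2.7,85,3,0,30.5,0,0,2.7,85,3,0,30.5,0,0,2.7,85,3,0,30.5,0,0,2.7,85,3,0,30.5,0,0,2.7,85,3,0,30.5,0,0,2.7,85,3,0,30.5,0,0,2.7,85,3,0,25,0,0,2.7,85,0,0,0,0,0,0]

```text
time_s: 8.38
tool_pos: [0.4925, 0.2076, 0.1936]
ee_rot: [[0.998, -0.041, -0.049], [0.049, -0.004, 0.999], [-0.041, -0.999, -0.002]]
force: [-0.2, 0.7, -0.6]
width: 0.085
```

```bash
python3 - <<'E'
from h import *
plan(np.array([.501,.196,.165]),Rtool(0),3)
E
```

```text
t 8.3833 total mm 32.0516044611676 deg 2.344481476831784
[3.0, 9.4, -4.0] [0.03, -0.06, -0.78]
[2.9, 9.5, -4.0] [0.03, -0.06, -0.78]
[2.8, 9.5, -4.0] [0.03, -0.06, -0.78]
```

jog_arm:
  increments: [85,4.5,14,-6,0,0,-1.2,85,4,14,-5,0,0,-1.1,85,0,0,0,0,0,0]

```text
time_s: 8.63
tool_pos: [0.5005, 0.2005, 0.1579]
ee_rot: [[0.998, -0.006, -0.057], [0.057, -0.003, 0.998], [-0.006, -1.0, -0.003]]
force: [-0.8, -0.6, -0.3]
width: 0.0853
```

```bash
python3 - <<'E'
from h import *
plan(np.array([.501,.1965,.087]),Rtool(0),4)
c=cam("wrist");
T=[.501,.1965,.14]; print((proj(c,T)-[100,100])*2)
cv2.imwrite("pics/w6.png",cv2.resize(c["c"][100:340,100:400],(600,480)))
E
```

```text
t 8.6333 total mm 70.98737760878659 deg 0.4982132855760329
[0.2, 17.7, -1.0] [0.04, 0.07, -0.09]
[0.1, 17.7, -1.0] [0.04, 0.07, -0.09]
[0.1, 17.7, -1.0] [0.04, 0.07, -0.09]
[0.1, 17.7, -1.0] [0.04, 0.07, -0.09]
[285.84185935 255.96833698]
```

View pics/w6.png

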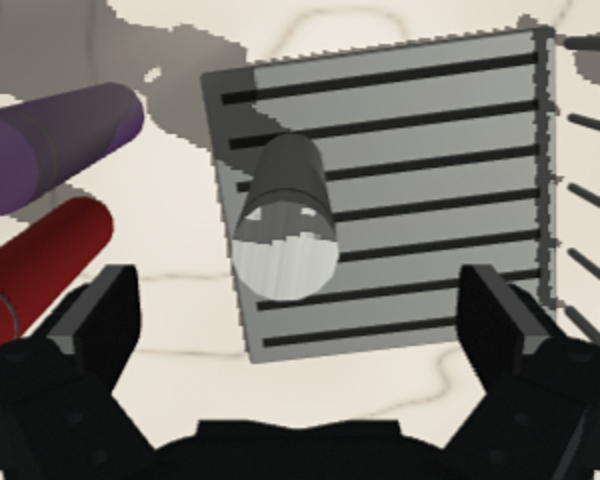

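The thick tube's top is at (285,250), within 2 mm of the prediction, with red and purple clear of the fingers. Descend and grip.

jog_arm:
  increments: [85,-1,20,-3.5,0,0.2,-0.3,85,0,20,0,0,0,0,85,0,18,0,0,0,0,85,0,8,0,0,0,0,85,0,0,0,0,0,0,25,0,0,0,0,0,0,25,0,0,0,0,0,0,25,0,0,0,0,0,0,25,0,0,0,0,0,0,25,0,0,0,0,0,0]
  grip_force: 60

```text
time_s: 9.52
tool_pos: [0.5023, 0.1974, 0.0947]
ee_rot: [[0.999, 0.002, -0.051], [0.051, 0.001, 0.999], [0.002, -1.0, 0.0]]
force: [0.6, -0.1, -3.0]
width: 0.034
```

```bash
python3 - <<'E'
from h import *
s=arm.sense();print(s["tool_pos"],s["width"],s["force"],s["time_s"])
E
```

```text
[0.50230048 0.19744205 0.094696  ] 0.03399437351005876 [ 0.57182438 -0.05437354 -2.96310206] 9.5167
```

jog_arm:
  increments: [25,0,-10,0,0,0,0,25,0,-30,0,0,0,0,25,0,-35,0,0,0,0,25,0,-35,0,0,0,0,25,0,-35,0,0,0,0,25,0,-35,0,0,0,0,25,0,0,0,0,0,0]

```text
time_s: 10.1
tool_pos: [0.4978, 0.1963, 0.2828]
ee_rot: [[0.999, -0.007, -0.052], [0.052, -0.002, 0.999], [-0.007, -1.0, -0.002]]
force: [1.6, -0.4, -1.3]
width: 0.0337
```

```bash
python3 - <<'E'
from h import *
p,R=over(H35,.0847,.09);print(p); plan(p,R,12)
E
```

```text
[ 0.4691156  -0.2410511   0.23264464]
t 10.1 total mm 441.1375468753405 deg 30.378072165117523
[-4.2, 4.3, -36.3] [0.01, -0.0, -2.53]
[-4.4, 4.1, -36.3] [0.01, -0.0, -2.53]
[-4.6, 3.9, -36.3] [0.01, -0.0, -2.53]
[-4.8, 3.7, -36.3] [0.01, -0.0, -2.53]
[-4.9, 3.4, -36.3] [0.01, -0.0, -2.53]
[-5.1, 3.2, -36.3] [0.01, -0.0, -2.53]
[-5.2, 3.0, -36.3] [0.01, -0.0, -2.53]
[-5.3, 2.7, -36.3] [0.01, -0.0, -2.53]
[-5.5, 2.5, -36.3] [0.01, -0.0, -2.53]
[-5.6, 2.2, -36.3] [0.01, -0.0, -2.53]
[-5.7, 2.0, -36.3] [0.01, -0.0, -2.53]
[-5.7, 1.7, -36.3] [0.01, -0.0, -2.53]
```

jog_arm:
  increments: [25,-4,0,-36,0,0,-2.5,25,-4,0,-36,0,0,-2.5,25,-4,0,-36,0,0,-2.5,25,-4,0,-36,0,0,-2.5,25,-4,0,-36,0,0,-2.5,25,-4,0,-36,0,0,-2.5,25,-4,0,-36,0,0,-2.5,25,-4,0,-36,0,0,-2.5,25,-4,0,-36,0,0,-2.5,25,-4,0,-36,0,0,-2.5,25,-4,0,-36,0,0,-2.5,25,0,0,0,0,0,0]

```text
time_s: 11.1
tool_pos: [0.4749, -0.2134, 0.2825]
ee_rot: [[0.871, 0.488, -0.061], [0.058, 0.021, 0.998], [0.488, -0.873, -0.01]]
force: [-0.4, -0.1, -2.3]
width: 0.0333
```

```bash
python3 st.py H35 .0847;python3 - <<'E'
from h import *
p,R=over(H35,.0847,.035); plan(p,R,4)
E
```

```text
t 11.1 foot rel hole (x up slope, depth, y row) mm [  30.1 -129.6   26.9] rot err deg [ 0.25  0.71 -0.76] F tool [-1.5  1.8 -0. ] w 33.3
t 11.1 total mm 103.29466566920782 deg 1.0698891568079314
[-7.6, 23.8, -6.6] [0.06, 0.18, -0.19]
[-7.6, 23.8, -6.7] [0.06, 0.18, -0.19]
[-7.7, 23.7, -6.7] [0.06, 0.18, -0.19]
[-7.7, 23.7, -6.8] [0.06, 0.18, -0.19]
```

jog_arm:
  increments: [25,-8,22,-7,0,0.2,-0.2,25,-8,22,-7,0,0.2,-0.2,25,-8,22,-7,0,0.2,-0.2,25,-6,15,-5,0,0,0,25,0,0,0,0,0,0]

```text
time_s: 11.52
tool_pos: [0.4922, -0.236, 0.2021]
ee_rot: [[0.876, 0.481, -0.02], [0.024, -0.003, 1.0], [0.481, -0.876, -0.015]]
force: [-0.6, 1.5, -2.2]
width: 0.0334
```

```bash
python3 st.py H35 .0847
```

```text
t 11.5167 foot rel hole (x up slope, depth, y row) mm [  3.  -52.    1.5] rot err deg [ 1.66 -1.21 -1.24] F tool [-1.6  1.6  1.5] w 33.4
```

jog_arm:
  increments: [25,-2,13,1,1.6,-1.2,-1.2,25,0,13,0,0,0,0,25,0,9,0,0,0,0,25,0,0,0,0,0,0,25,0,0,0,0,0,0]

```text
time_s: 11.93
tool_pos: [0.5135, -0.2216, 0.177]
ee_rot: [[0.876, 0.48, -0.037], [0.036, 0.012, 0.999], [0.48, -0.877, -0.007]]
force: [0.3, -0.1, -2.4]
width: 0.0338
```

```bash
python3 st.py H35 .0847
```

```text
t 11.9333 foot rel hole (x up slope, depth, y row) mm [  9.5 -19.2  16. ] rot err deg [ 0.78 -0.54 -1.29] F tool [-1.   2.3 -0.1] w 33.8
```

jog_arm:
  increments: [25,-5.5,0,-8.5,0.4,-0.3,-0.7,25,-5.5,0,-8,0.4,-0.3,-0.6,25,0,0,0,0,0,0,25,0,0,0,0,0,0]

```text
time_s: 12.27
tool_pos: [0.5119, -0.2279, 0.1826]
ee_rot: [[0.875, 0.483, -0.032], [0.035, 0.004, 0.999], [0.483, -0.875, -0.013]]
force: [1.2, 0.5, -2.3]
width: 0.0336
```

```bash
python3 st.py H35 .0847;python3 - <<'E'
from h import *
p,R=over(H35,.0847,.008); plan(p,R,1)
E
```

```text
t 12.2667 foot rel hole (x up slope, depth, y row) mm [ 10.9 -25.    9.1] rot err deg [ 1.24 -0.63 -1.12] F tool [-0.1  2.6  0.4] w 33.6
t 12.2667 total mm 23.787144577543913 deg 1.784155207199947
[-12.2, 17.5, -10.7] [1.24, -0.63, -1.12]
```

jog_arm:
  increments: [25,-4,2,-4,0.4,-0.2,-0.4,25,-4,2,-4,0.4,-0.2,-0.4,25,-4,2,-3,0.4,-0.2,-0.3,25,0,0,0,0,0,0]

```text
time_s: 12.6
tool_pos: [0.5119, -0.2289, 0.1802]
ee_rot: [[0.876, 0.482, -0.029], [0.031, 0.004, 1.0], [0.482, -0.876, -0.012]]
force: [-0.3, -1.5, -3.4]
width: 0.0336
```

```bash
python3 st.py H35 .0847;python3 - <<'E'
from h import *
p,R=over(H35,.0847,.008); plan(p,R,1)
E
```

```text
t 12.6 foot rel hole (x up slope, depth, y row) mm [  9.6 -22.9   8.1] rot err deg [ 1.24 -0.84 -1.19] F tool [-2.   2.7 -1.5] w 33.6
t 12.6 total mm 21.195891275673855 deg 1.9159207593244245
[-10.9, 15.3, -9.7] [1.24, -0.84, -1.19]
```

```bash
python3 - <<'E'
from h import *
s=arm.sense(); print(np.round(s["q"],2),np.round(s["joint_velocities"],2),np.round(s["tau"],2),np.round(s["ft_torque"],2))
c=cam("wrist");save(c,"w7")
cv2.imwrite("pics/w7.png",cv2.resize(c["c"][100:340,100:400],(750,600),interpolation=cv2.INTER_CUBIC))
f=np.array(s["tool_pos"])+np.array(s["ee_rot"])[:,1]*.0847
print((proj(c,f)-100)*2.5,(proj(c,f-np.array(s["ee_rot"])[:,0]*.0155)-100)*2.5,(proj(c,H35)-100)*2.5)
E
```

```text
[ -37.21   -9.34  127.93   26.65   41.02 -146.19] [-0.08 -0.01 -0.14 -0.07 -0.07 -0.06] [-3.000e-02 -2.823e+01 -3.774e+01  1.630e+00 -1.800e+00 -0.000e+00] [ 0.01  0.46 -0.04]
[372.48312027 242.72179244] [372.48868972 200.36178178] [352.38647606 202.92605647]
```

View pics/w7.png

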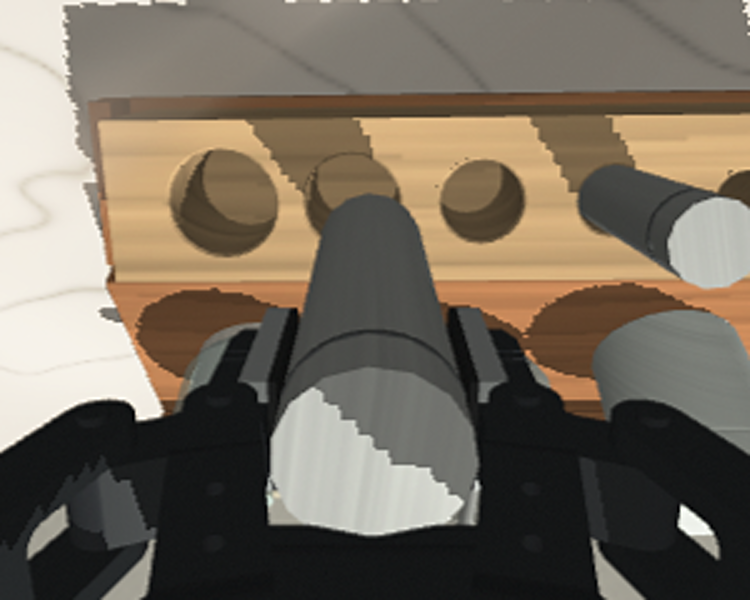

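Joint 6 is at its limit (−146.2), which explains the stall. The view shows the foot still above the face, with the 35 mm hole at about (352,202). The tube is round, so I'll turn the tool about its own axis to unload joint 6.

jog_arm:
  increments: [25,0,-1,0,0,5,0,25,0,-1,0,0,5,0,25,0,-1,0,0,5,0,25,0,0,0,0,3,0,25,0,0,0,0,0,0]

```text
time_s: 13.07
tool_pos: [0.5102, -0.2285, 0.182]
ee_rot: [[0.839, 0.481, 0.255], [-0.294, 0.005, 0.956], [0.459, -0.877, 0.145]]
force: [0.2, 1.0, -2.5]
width: 0.0337
```

```bash
cat > pl.py <<'E'
from h import *
import sys
gap,n=float(sys.argv[1]),int(sys.argv[2])
p,R=over(H35,.0847,gap); s=arm.sense(); print("q6",s["q"][5],"q5",s["q"][4]); plan(p,R@Ro.from_euler("y",18,degrees=True).as_matrix(),n)
E
python3 st.py H35 .0847; python3 pl.py .015 2
```

```text
t 13.0667 foot rel hole (x up slope, depth, y row) mm [  8.9 -25.4   8.7] rot err deg [  1.38 -19.7   -1.06] F tool [-1.   2.3  0.9] w 33.7
q6 -127.23784355573808 q5 41.412242487999094
t 13.0667 total mm 18.202931429804472 deg 2.4258308269421622
[-3.3, 5.4, -6.6] [0.76, -0.85, -0.41]
[-3.4, 5.3, -6.6] [0.76, -0.85, -0.41]
```

jog_arm:
  increments: [25,-3.3,5,-6.6,0.75,-0.85,-0.4,25,-3.3,5,-6.5,0.75,-0.85,-0.4,25,0,0,0,0,0,0,25,0,0,0,0,0,0]

```text
time_s: 13.4
tool_pos: [0.5069, -0.2392, 0.1685]
ee_rot: [[0.84, 0.5, 0.211], [-0.258, 0.026, 0.966], [0.478, -0.865, 0.151]]
force: [-0.2, 0.4, -3.0]
width: 0.0338
```

```bash
python3 st.py H35 .0847; python3 pl.py .007 2
```

```text
t 13.4 foot rel hole (x up slope, depth, y row) mm [  0.8 -15.6  -0.1] rot err deg [ -0.02 -17.57   0.06] F tool [-1.6  2.5  0.4] w 33.8
q6 -136.3234960023378 q5 40.9932476287828
t 13.4 total mm 8.606187545544202 deg 0.43610173669878477
[-0.3, 4.3, -0.0] [-0.01, 0.22, 0.03]
[-0.3, 4.3, -0.0] [-0.01, 0.22, 0.03]
```

jog_arm:
  increments: [25,0,5,0,0,0,0,25,0,5,0,0,0,0,25,0,3,0,0,0,0,25,0,0,0,0,0,0]

```text
time_s: 13.73
tool_pos: [0.5146, -0.2386, 0.1572]
ee_rot: [[0.84, 0.501, 0.21], [-0.257, 0.025, 0.966], [0.478, -0.865, 0.15]]
force: [0.7, -0.1, -2.0]
width: 0.0337
```

```bash
python3 st.py H35 .0847; python3 pl.py .000 1
```

```text
t 13.7333 foot rel hole (x up slope, depth, y row) mm [ 1.9 -1.9  0. ] rot err deg [  0.04 -17.49   0.09] F tool [-0.4  2.1 -0.2] w 33.7
q6 -136.79112282962583 q5 39.26327162794743
t 13.7333 total mm 2.608276838040627 deg 0.5156649698668763
[-1.7, 1.9, -0.6] [0.02, 0.51, 0.09]
```

jog_arm:
  increments: [25,-1,3,-0.3,0,0,0,25,0,4,0,0,0,0,25,0,0,0,0,0,0]

```text
time_s: 13.98
tool_pos: [0.5181, -0.2378, 0.1503]
ee_rot: [[0.84, 0.501, 0.209], [-0.256, 0.026, 0.966], [0.479, -0.865, 0.15]]
force: [0.3, 0.4, -2.8]
width: 0.0336
```

```bash
python3 st.py H35 .0847
```

```text
t 13.9833 foot rel hole (x up slope, depth, y row) mm [1.4 5.9 0.6] rot err deg [ 1.000e-02 -1.742e+01  1.000e-01] F tool [-1.1  2.6  0.4] w 33.6
```

No contact force at 6 mm depth, so it looks to have entered. Advance.

jog_arm:
  increments: [25,0,4,0,0,0,0,25,0,4,0,0,0,0,25,0,0,0,0,0,0]

```text
time_s: 14.23
tool_pos: [0.5226, -0.2375, 0.1427]
ee_rot: [[0.84, 0.501, 0.209], [-0.256, 0.026, 0.966], [0.479, -0.865, 0.15]]
force: [-0.5, 0.5, -2.4]
width: 0.0337
```

```bash
python3 st.py H35 .0847
```

```text
t 14.2333 foot rel hole (x up slope, depth, y row) mm [ 1.6 14.7  0.7] rot err deg [ 1.000e-02 -1.741e+01  1.000e-01] F tool [-1.6  1.8  0.5] w 33.7
```

jog_arm:
  increments: [25,0,8,0,0,0,0,25,0,8,0,0,0,0,25,0,7,0,0,0,0,25,0,0,0,0,0,0]

```text
time_s: 14.57
tool_pos: [0.535, -0.237, 0.1206]
ee_rot: [[0.84, 0.501, 0.209], [-0.256, 0.025, 0.966], [0.479, -0.865, 0.149]]
force: [-0.9, -0.3, -2.2]
width: 0.0337
```

```bash
python3 st.py H35 .0847
```

```text
t 14.5667 foot rel hole (x up slope, depth, y row) mm [ 1.3 40.1  0.5] rot err deg [  0.04 -17.41   0.09] F tool [-1.8  1.4 -0.2] w 33.7
```

jog_arm:
  increments: [25,0,4,0,0,0,0,25,0,3,0,0,0,0,25,0,2,0,0,0,0,25,0,2,0,0,0,0]

```text
time_s: 14.9
tool_pos: [0.5419, -0.2376, 0.1123]
ee_rot: [[0.84, 0.502, 0.208], [-0.254, 0.025, 0.967], [0.48, -0.865, 0.148]]
force: [-30.2, 1.4, 36.4]
width: 0.0338
```

```bash
python3 st.py H35 .0847
```

```text
t 14.9 foot rel hole (x up slope, depth, y row) mm [ 3.2 50.6 -0.5] rot err deg [  0.06 -17.31   0.18] F tool [ -7.8 -46.5   3. ] w 33.8
```

Bottomed at about 50.6 mm with 47 N axial. Relax, release and retreat along the axis.

jog_arm:
  increments: [25,-0.7,-1.5,0,0,0,0,65,0,0,0,0,0,0,65,0,0,0,0,0,0,65,0,0,0,0,0,0,65,0,-15,0,0,0,0,65,0,-30,0,0,0,0,65,0,-30,0,0,0,0,65,0,-30,0,0,0,0,65,0,-30,0,0,0,0,65,0,0,0,0,0,0]

```text
time_s: 15.73
tool_pos: [0.473, -0.2419, 0.237]
ee_rot: [[0.838, 0.505, 0.208], [-0.253, 0.023, 0.967], [0.484, -0.863, 0.147]]
force: [1.2, -0.9, 0.6]
width: 0.065
```

```bash
python3 - <<'E'
from h import *
R=Rtool(30); s=cam("side"); w=cam("wrist")
S=arm.sense();print(S["tool_pos"],S["force"],S["time_s"])
for H in(H25,H35):
    T=H-.08*R[:,1]; print(((proj(s,T)-[230,160])*2.5).round(),((proj(w,T)-[120,100])*2).round())
a=cv2.resize(s["c"][160:352,230:390],(400,480),interpolation=cv2.INTER_CUBIC);b=cv2.resize(w["c"][100:340,120:320],(400,480))
cv2.imwrite("pics/fin.png",np.hstack([a,b]))
E
```

```text
[ 0.47244238 -0.24055321  0.23248668] [-0.35712522 -0.07613451 -0.74167549] 15.8333
[ 79. 177.] [471. 113.]
[129. 260.] [257. 177.]
```

View pics/fin.png

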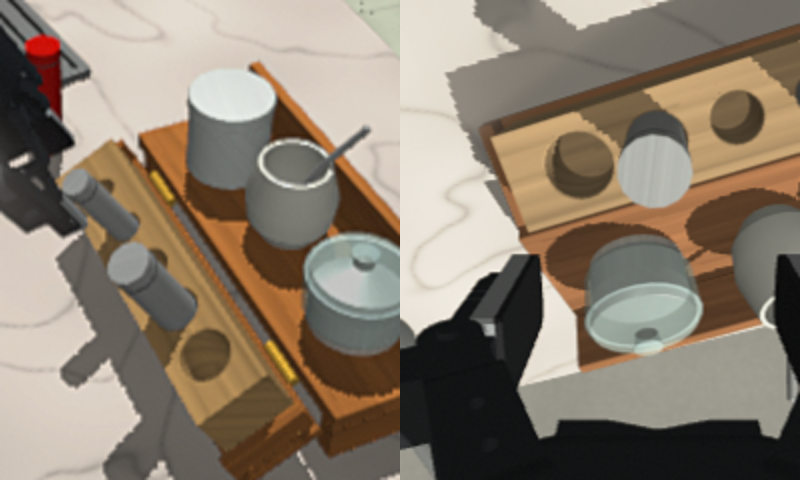

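Both tubes stand in their holes. In the side view the thin top is at (80,182) against (79,177) expected, and the thick at (130,263) against (129,260). The shelf items look unmoved, so I'm handing in.

```bash
python3 -c "
from bench import arm
print(arm.job_done(), arm.sense()['time_s'])"
```

```text
the job is handed in; nothing more can be done
the job is handed in; nothing more can be done
```

Both tubes are put away and the job is handed in: the 25 mm tube is in the 25 mm hole and the 35 mm tube is in the 35 mm hole. It took about 16 s of robot time.

- **Seating:** each tube bottomed out at about 50 mm depth, the thin one with 52 N axial force and the thick one with 47 N. I then released each and backed off along the hole's axis.
- **Last picture:** both tops are within about 2 px of where fully home tubes should be. The canister, mate cup and sugar bowl look unmoved, and the gripper was clear with near-zero force.
- **Problems along the way:** joint 6 reached the edge of its range (−146.19° against −146.25°) and stalled the thick tube's approach. I turned the tool 18° about the tube's axis to free it. While gripping the thin tube, the tool also ended about 8–9 mm farther toward the rail than planned.

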